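# Change over stain applicators: snap one cap shut, pull the next open

### The arm

A 7-joint arm with a two-finger parallel gripper is mounted at the origin on a cart in front of the work surface, level with it; the furniture and walls round the work are solid. World frame = base frame: x ahead of the robot, y to its left, z up, the work surface at z = 0. Lengths are in m, angles in rad, forces in N, time in s.
With the tool pointing down it reaches from about 0.425 to 0.875 m from the base axis. Payload 4.7 kg.
Tool frame: the origin (TCP) lies midway between the tips of the shut fingers; the grasp point (between the pads) lies 19 mm behind it (ctrl.grip_point_offset is the distance from the TCP to the grasp point, in m); z points along the fingers, y is the line along which they close (so a half turn about z gives the same grasp; the last joint's range is limited). The gripper opens to 87 mm and grips with 3 to 60 N. Pads are 19 mm wide; open, the fingers measure 117 mm over their backs; the gripper's body (75 mm by 190 mm) begins 51 mm behind the grasp point.
Start: joints at [-1.28, 0.321, -0.07, 1.45, 0.023, 1.371, -0.057], TCP at [0.178, 0.625, 0.223] pointing down, gripper open.
Joint ranges: [-2.86, 2.86], [-0.3, 2.09], [-1.38, 1.24], [0.06, 2.45], [-1.56, 4.7], [0.09, 2.05], [-2.69, 2.69]. Speed limits (rad/s): [2.57, 2.57, 3.14, 3.14, 3.14, 3.14, 3.14].

### API

Orientations are given as a rotation vector (axis times angle).
In Python, from bench import ctrl gives the robot as it stands.
- The arm moves only by the tool move_arm, never from a script. Its argument "increments" is text: rows parted by semicolons, each of 7 numbers parted by spaces: the shift along the world's x, y, z in mm, then the turn, a rotation vector about the world's x, y, z in degrees, then the closure in counts, from 0 (fully open) to 255 (shut). A call has exactly 8 rows; each row shifts and turns the commanded pose from where the row before left it; what a row does not reach is not made up. A row lasts 1/12 s, in which the tool goes at most 41.7 mm and 7.16 degrees, less where a joint would pass 70% of its speed; a pose out of reach is approached as far as the arm can. A call with a gripper value outside its range is refused whole. The fingers move at their own pace and stop on an object; "grip_force" is the grip in N (left out, the last holds). Time passes only in rows, so rows that do not move let the fingers close, or fill a call up. It gives the time, the measured TCP pose, the force, the opening and the grip force at its end, in the units of the state.
- ctrl.get_state(): the state, without advancing time (a new reading comes with each control period).
- ctrl.get_image(name): name is "scene" or "top" or "wrist"; returns a dict with "frame" (420x560x3 uint8, red, green, blue), "depth" (420x560 float32, m along the optical axis (not along the pixel's ray), 0 where there is no reading), "fx", "fy", "cx", "cy" (pixels), "position" and "orientation" of the camera in the world. Camera axes: x right, y down, z forward; pixel columns grow to the right and rows downward; lengths in m; the calibration is good to about 2 mm. The wrist camera is an equidistant fisheye: a pixel r from the principal point sees the ray r / f radians off the axis. A picture is of the moment at which its call begins.
- ctrl.close_job(): hands the job in; it is judged then, once.
Trained networks look in a picture, given as the dict that the camera call returned (one of the last four; its "shot" number tells which), for a name from the list of things; names that differ only in an ending like _2 or _b are one class to them, and where a whole thing is asked for, a point or a joint stands for the part that bears it (a point fixed in the world has none). Each returns a list of dicts, best first, with "score" (0 to 1); they miss things now and then, are a little off and sometimes report something else, mostly with a low value. They report only what shows in the picture. A call takes as long as a camera call. They do not tell look-alikes from the thing itself.
- ctrl.find_in(target, picture): "centre" ([x, y, z] in m, in world coordinates, good to about 4 mm: the middle of the surface that is visible of it).
- ctrl.silhouettes(target, picture): "region" (420x560 bool, what is visible of it).
The state is a dict: "time": time; "joint_positions": joint angles; "qd": joint speeds; "joint_torque": joint torques, N m; "position": TCP position; "tool_rot": TCP orientation; "ft_force": force on the tool from outside, world axes, zero at the start; "torque": the same for the moment, N m; "grip_width": opening from 0.0 (shut) to 1.0 (fully open); "grip_force": force on a finger pad.
Only numpy, scipy, OpenCV 4.12 (cv2) and the standard library are available. Lean on these libraries where they do the work, as an engineer would, in place of code of your own. Each camera call takes 0.05 s, during which the arm holds its last target. There are 200 camera calls.

### The job

Change over from the red stain applicator to the blue one: first press the red push-pull cap down along its leaning tube until it snaps fully shut, with a firm but measured push (about 15 N; never 30 N), since the tube sinks in its foam before it gives any resistance. Then pull the blue cap up along its tube until it snaps fully open, and let go. Leave the yellow applicator shut and the oak offcut, cork block and wax tin where they lie.

Things in the scene. Friction and masses are not known exactly. Their poses are not given: they have to be found in the camera images.
- red_top (a point): centre of the flat top of the red ribbed cap (cylinder 28 mm across, 36 mm long below this point). z axis: outward along the cap's axis, which leans 0.35 rad from vertical towards the stand's front, roughly towards the robot; x axis: away from the robot and rising. Shut, this point lies 52 to 88 mm above the block's top along the axis at the start (48 mm with the tube pressed right down)
- red_block (a point): centre of the top of the leaning wooden block (56 mm square, 74 mm long, axes as red_top) that holds the red applicator; its base plate, 110x92x14 mm, is fixed to the bench. Stands stand in any order, centres at least 140 mm apart
- red_cap (a joint): how far the red cap is pulled out along its axis on the white tube, m: 0 = shut, 0.014 = fully open (a stop at each end; it does not come off; an orange band shows on the neck when open). It snaps over centre: about 10 N along the axis starts it from either end; past half-way it goes by itself and is held there
- blue_top (a point): centre of the flat top of the blue ribbed cap (cylinder 28 mm across, 36 mm long below this point). z axis: outward along the cap's axis, which leans 0.35 rad from vertical towards the stand's front, roughly towards the robot; x axis: away from the robot and rising. Shut, this point lies 52 to 88 mm above the block's top along the axis at the start (48 mm with the tube pressed right down)
- blue_block (a point): centre of the top of the leaning wooden block (56 mm square, 74 mm long, axes as blue_top) that holds the blue applicator; its base plate, 110x92x14 mm, is fixed to the bench. Stands stand in any order, centres at least 140 mm apart
- blue_cap (a joint): how far the blue cap is pulled out along its axis on the white tube, m: 0 = shut, 0.014 = fully open (a stop at each end; it does not come off; an orange band shows on the neck when open). It snaps over centre: about 10 N along the axis starts it from either end; past half-way it goes by itself and is held there
- yellow_top (a point): centre of the flat top of the yellow ribbed cap (cylinder 28 mm across, 36 mm long below this point). z axis: outward along the cap's axis, which leans 0.35 rad from vertical towards the stand's front, roughly towards the robot; x axis: away from the robot and rising. Shut, this point lies 52 to 88 mm above the block's top along the axis at the start (48 mm with the tube pressed right down)
- yellow_block (a point): centre of the top of the leaning wooden block (56 mm square, 74 mm long, axes as yellow_top) that holds the yellow applicator; its base plate, 110x92x14 mm, is fixed to the bench. Stands stand in any order, centres at least 140 mm apart
- yellow_cap (a joint): how far the yellow cap is pulled out along its axis on the white tube, m: 0 = shut, 0.014 = fully open (a stop at each end; it does not come off; an orange band shows on the neck when open). It snaps over centre: about 10 N along the axis starts it from either end; past half-way it goes by itself and is held there
- red_pad (a joint): how far the firm elastic pad under the red applicator's tube is squeezed, m: 0 until the tube stands on it, then 1 mm for every 3 N pressed down; over 0.010 (30 N) is too hard
- red_foot (a point): a point on the axis low in the red block; all wells are alike. The white tube (25 mm) sits in foam that grips with only 1 to 5 N and stays where left, so it first slides with its cap: 4 to 22 mm down to a firm pad when pressed, 2 to 20 mm up to a firm stop when pulled (differs each time, cannot be seen). Only then does the cap move on the tube
- blue_foot (a point): a point on the axis low in the blue block; all wells are alike. The white tube (25 mm) sits in foam that grips with only 1 to 5 N and stays where left, so it first slides with its cap: 4 to 22 mm down to a firm pad when pressed, 2 to 20 mm up to a firm stop when pulled (differs each time, cannot be seen). Only then does the cap move on the tube
- yellow_foot (a point): a point on the axis low in the yellow block; all wells are alike. The white tube (25 mm) sits in foam that grips with only 1 to 5 N and stays where left, so it first slides with its cap: 4 to 22 mm down to a firm pad when pressed, 2 to 20 mm up to a firm stop when pulled (differs each time, cannot be seen). Only then does the cap move on the tube
- oak_center (a point): centre of the oak offcut, 60x79x22 mm, lying on the bench: a bystander, to be left where it is
- cork_center (a point): centre of the cork sanding block, 99x118x30 mm overall, lying on the bench: a bystander, to be left where it is
- tin_center (a point): centre of the round flat wax tin, 73 mm across, 24 mm high: a bystander, to be left where it is
Not all that is in view belongs to the job. Leave any pink or purple look-alike of the part that bears red_top alone.

How it is judged:
On the way, in this order (a step that is already met when the one before it is completed fails the run):
1. the red cap is snapped shut while the blue one is still shut (value of joint red_cap below 0.003 m and value of joint blue_cap below 0.006 m), for 0.2 s.
2. the blue cap is snapped open (value of joint blue_cap above 0.011 m), for 0.2 s.
At the end, for the whole second after the job is handed in: the red cap is shut (within 3 mm of its stop), the blue cap open (pulled out more than 11 mm of 14), the yellow cap still shut (within 3 mm) (value of joint each of red_cap, yellow_cap below 0.003 m and value of joint blue_cap above 0.011 m); the robot touches nothing.
It fails at once if the red applicator is pressed down harder than 30 N (value of joint red_pad above 0.01 m).
It fails at once if the yellow cap is pulled open (value of joint yellow_cap above 0.006 m).
It fails at once if a bystander is pushed more than 20 mm (distance of any of oak_center, cork_center, tin_center from where it was at the start of the episode above 0.02 m).
It also fails if it takes over 40 s, if anything falls off the work surface, if the arm or the gripper's body presses on something with over 40 N, if the wrist force passes 120 N, or if a joint passes its speed limit or range.

## Working session

There is one attempt and no reset: what is moved stays moved. The work goes in short steps, Python scripts to look and compute and a tool call to move; the robot and the scene stay as the last step left them, time stands still between calls to the robot, and variables do not carry over. Pictures are saved under pics/ and viewed, at most 10 in all, crops included, and the job is handed in when it is done.

Besides the shell and the picture viewer there is one more tool, called after "Emit:" by a JSON object that holds its "name" and its "arguments", one argument or row to a line. move_arm: Moves the arm, as the interface text tells. Its arguments: {"type":"object","properties":{"increments":{"type":"string"},"grip_force":{"type":"number"}},"required":["increments"]}

```bash
mkdir -p pics; cat > h.py <<'E'
import numpy as np, cv2
from bench import ctrl
from scipy.spatial.transform import Rotation as R
def save(im,n): cv2.imwrite('pics/'+n,cv2.cvtColor(im['frame'],cv2.COLOR_RGB2BGR))
def rot(o):
    o=np.array(o,float)
    return o if o.shape==(3,3) else (R.from_rotvec(o).as_matrix() if o.size==3 else R.from_quat(o).as_matrix())
def cloud(im):
    d=im['depth'];v,u=np.indices(d.shape)
    p=np.stack([(u-im['cx'])/im['fx']*d,(v-im['cy'])/im['fy']*d,d],-1)
    return p@rot(im['orientation']).T+np.array(im['position'])
E
python3 - <<'E'
from h import *
for n in ['scene','top']:
    im=ctrl.get_image(n);save(im,n+'1.png')
    print(n,im['position'],im['orientation'])
    for t in ['red_top','blue_top','yellow_top','red_block','blue_block','yellow_block','oak_center','cork_center','tin_center']:
        print(t,[(np.round(f['centre'],3).tolist(),round(f['score'],2)) for f in ctrl.find_in(t,im)][:3])
s=ctrl.get_state();print({k:np.round(v,3).tolist() for k,v in s.items()}, ctrl.grip_point_offset)
E
```

```text
scene [-0.21828144 -0.66559404  0.94629157] [-2.07033435  0.99234611 -0.47619127]
red_top [([0.375, 0.007, 0.138], 0.71), ([0.527, -0.074, 0.152], 0.58), ([0.375, 0.233, 0.138], 0.49)]
blue_top []
yellow_top [([0.505, -0.254, 0.15], 0.76)]
red_block [([0.383, -0.0, 0.032], 0.97), ([0.381, 0.223, 0.036], 0.6), ([0.535, -0.081, 0.039], 0.57)]
blue_block [([0.58, 0.138, 0.041], 0.84), ([0.506, -0.252, 0.15], 0.37), ([0.566, 0.15, 0.137], 0.15)]
yellow_block []
oak_center [([0.749, 0.039, 0.024], 0.7)]
cork_center [([0.733, -0.095, 0.03], 0.86)]
tin_center [([0.728, -0.304, 0.022], 0.55)]
top [ 0.47760653 -0.03843189  1.44551919] [-2.17896625  2.18186978 -0.08765465]
red_top [([0.378, 0.232, 0.142], 0.72), ([0.53, -0.068, 0.156], 0.68), ([0.735, -0.298, 0.025], 0.45)]
blue_top [([0.574, 0.156, 0.141], 0.56)]
yellow_top [([0.539, -0.226, 0.034], 0.47)]
red_block [([0.562, -0.064, 0.014], 0.86), ([0.409, 0.023, 0.024], 0.86), ([0.408, 0.231, 0.041], 0.6)]
blue_block [([0.595, 0.141, 0.013], 0.72), ([0.512, -0.25, 0.152], 0.53)]
yellow_block [([0.538, -0.23, 0.036], 0.83)]
oak_center [([0.754, 0.049, 0.025], 0.72)]
cork_center [([0.74, -0.093, 0.03], 0.91)]
tin_center [([0.734, -0.299, 0.022], 0.94), ([0.54, -0.07, 0.153], 0.72)]
{'time': 1.0, 'joint_positions': [-1.28, 0.321, -0.07, 1.45, 0.023, 1.371, -0.057], 'qd': [-0.0, -0.001, 0.0, 0.001, -0.001, -0.002, -0.002], 'joint_torque': [-0.0, -49.109, -0.403, -31.278, -0.064, 0.034, 0.0], 'position': [0.178, 0.625, 0.223], 'tool_rot': [0.433, 3.112, 0.0], 'ft_force': [-1.065, 1.397, 0.271], 'torque': [0.021, 0.071, -0.023], 'grip_force': 0.0, 'grip_width': 0.996} 0.0187
```

View pics/scene1.png

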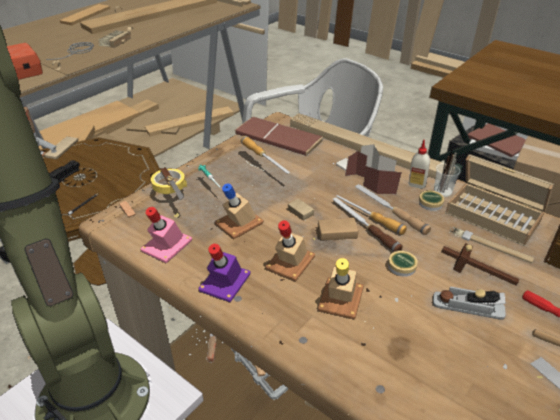

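View pics/top1.png

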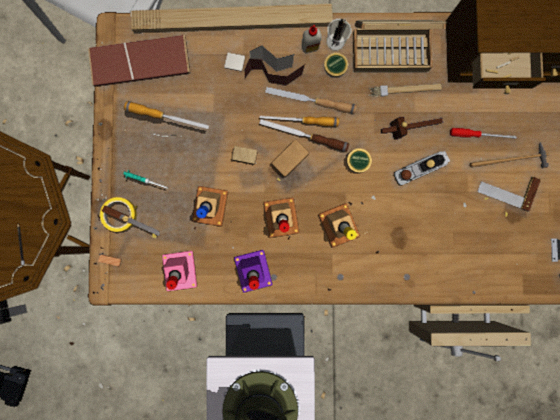

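The scene view shows three wooden stands: blue at (230,205), red at (288,245) and yellow at (343,285). The pink stand at (165,235) and the purple one at (222,272) are decoys, so the real red is at about (0.53, -0.07). Next I fit the axes.

```bash
cat > fit.py <<'E'
from h import *
from scipy.optimize import least_squares
def axis(yaw): # front direction yaw (towards robot = pi)
    return np.array([np.sin(.35)*np.cos(yaw),np.sin(.35)*np.sin(yaw),np.cos(.35)])
def cap(ims,guess,col):
    P=[]
    for im in ims:
        c=cloud(im);f=cv2.cvtColor(im['frame'],cv2.COLOR_RGB2HSV);h=f[...,0].astype(int)
        m=(np.abs((h-col+90)%180-90)<9)&(f[...,1]>130)&(f[...,2]>50)&(np.linalg.norm(c-guess,axis=-1)<.055)&(im['depth']>0)&(c[...,2]>.075)
        P.append(c[m])
    print('pts',[len(p) for p in P]);P=np.vstack(P)
    def res(q):
        a=axis(q[3]);d=P-q[:3];t=-d@a;r=np.linalg.norm(d+t[:,None]*a,axis=1)
        dr=r-.014;dt=-t
        return np.where((dr<0)&(dt<0),np.maximum(dr,dt),np.hypot(np.maximum(dr,0),np.maximum(dt,0)))
    s=least_squares(res,[*guess,np.pi],loss='soft_l1',f_scale=.002)
    a=axis(s.x[3]);t=-(P-s.x[:3])@a
    print('top',s.x[:3].round(4),'yaw',s.x[3].round(3),'rms',np.sqrt((s.fun**2).mean()).round(4),'len',np.percentile(t,[2,98]).round(3))
    return s.x
def plate(im,g):
    c=cloud(im);m=(np.abs(c[...,2]-.014)<.006)&(np.hypot(c[...,0]-g[0],c[...,1]-g[1])<.085)&(im['frame'][...,0]>60)
    m2=cv2.morphologyEx(m.astype(np.uint8),cv2.MORPH_OPEN,np.ones((3,3)))>0
    n,l,st,_=cv2.connectedComponentsWithStats(m2.astype(np.uint8));k=1+np.argmax(st[1:,4]);m2=l==k
    print('plate',cv2.minAreaRect((c[m2][:,:2]*1000).astype(np.float32)),m2.sum())
E
python3 - <<'E'
from fit import *
ims=[ctrl.get_image(n) for n in ['scene','top']]
for n,g,col in [('red',(.53,-.07,.155),0),('blue',(.574,.155,.14),112),('yellow',(.508,-.252,.15),28)]:
    print(n);cap(ims,np.array(g),col)
    a=np.array(g)+np.array([.055,0,0])
    for im in ims: plate(im,a)
E
```

```text
red
pts [167, 114]
top [ 0.5277 -0.0704  0.1585] yaw 3.425 rms 0.0018 len [-0.003  0.033]
plate ((565.0133056640625, -65.73609161376953), (113.58719635009766, 92.88297271728516), 9.138260841369629) 622
plate ((536.3687133789062, -67.29954528808594), (58.64175796508789, 91.20198059082031), 6.77439546585083) 302
blue
pts [123, 107]
top [0.5665 0.1568 0.1458] yaw 3.168 rms 0.0021 len [-0.004  0.032]
plate ((588.8660888671875, 137.687744140625), (81.59495544433594, 129.13534545898438), 37.78965377807617) 433
plate ((554.5564575195312, 155.8546142578125), (64.33384704589844, 18.37359619140625), 89.3992691040039) 119
yellow
pts [173, 128]
top [ 0.5074 -0.2519  0.1551] yaw 3.527 rms 0.0019 len [-0.003  0.033]
plate ((541.2691650390625, -239.69374084472656), (114.86579132080078, 92.01388549804688), 21.938703536987305) 791
plate ((534.9832763671875, -219.6800079345703), (113.46358489990234, 66.37618255615234), 12.724245071411133) 297
```

```bash
cat > plan.py <<'E'
from fit import *
def target(yaw,ref):
    z=-axis(yaw);y=np.cross([0,0,1.],[np.cos(yaw),np.sin(yaw),0])
    c=[R.from_matrix(np.stack([np.cross(s*y,z),s*y,z],1)) for s in (1,-1)]
    return min(c,key=lambda r:(r*ref.inv()).magnitude())
def go(top,yaw,along,show=1):
    s=ctrl.get_state();ref=R.from_rotvec(s['tool_rot']);t=target(yaw,ref)
    p=np.array(top)+along*axis(yaw)
    print('a',axis(yaw).round(4),'shift mm',((p-s['position'])*1000).round(1),'turn deg',np.degrees((t*ref.inv()).as_rotvec()).round(2),
     'F',np.round(s['ft_force'],1),'Fax',round(float(s['ft_force']@axis(yaw)),2),'t',round(s['time'],2),'w',round(s['grip_width'],3),'pos',np.round(s['position'],4),'along mm',((np.array(s['position'])-top)@axis(yaw)*1000).round(1))
E
python3 - <<'E'
from plan import *
go((.5277,-.0704,.1585),3.30,.04)
im=ctrl.get_image('scene')
r=ctrl.silhouettes('blue_block',im)
for q in r[:2]:
    c=cloud(im)[q['region']];print(q['score'],len(c),c.min(0),c.max(0))
    p=c[np.abs(c[:,2]-.014)<.004];print(cv2.minAreaRect((p[:,:2]*1000).astype(np.float32)),len(p))
    p=p[(p[:,2]<.019)&(p[:,2]>.011)]
E
```

```text
a [-0.3386 -0.0541  0.9394] shift mm [ 336.5 -697.8  -26.5] turn deg [ -1.2  -20.17  24.68] F [ 0.7  0.2 -0.5] Fax -0.72 t 1.1 w 1.0 pos [0.1777 0.6253 0.2226] along mm 141.1
0.78 1373 [-0.21828144 -0.66559404 -0.00444979] [0.73281904 0.32115397 0.94629157]
((599.1934814453125, 148.01007080078125), (95.16992950439453, 111.29662322998047), 79.35710144042969) 452
```

Emit:
{"name": "move_arm", "arguments": {
  "increments": "34 -22 4 -0.05 -0.84 1.03 255;34 -22 4 -0.05 -0.84 1.03 255;34 -22 4 -0.05 -0.84 1.03 255;34 -22 4 -0.05 -0.84 1.03 255;34 -22 4 -0.05 -0.84 1.03 255;34 -22 4 -0.05 -0.84 1.03 255;34 -22 4 -0.05 -0.84 1.03 255;34 -22 4 -0.05 -0.84 1.03 255",
  "grip_force": 20
}}

```text
time: 1.87
position: [0.4511, 0.448, 0.2551]
tool_rot: [0.199, 3.017, 0.015]
ft_force: [0.8, 0.8, 0.3]
grip_width: 0.481
grip_force: 0.0
```

Emit:
{"name": "move_arm", "arguments": {
  "increments": "4 -33 -2 -0.05 -0.84 1.03 255;4 -33 -2 -0.05 -0.84 1.03 255;4 -33 -2 -0.05 -0.84 1.03 255;4 -33 -2 -0.05 -0.84 1.03 255;4 -33 -2 -0.05 -0.84 1.03 255;4 -33 -2 -0.05 -0.84 1.03 255;4 -33 -2 -0.05 -0.84 1.03 255;4 -33 -2 -0.05 -0.84 1.03 255"
}}

```text
time: 2.53
position: [0.4816, 0.1837, 0.2387]
tool_rot: [-0.019, 2.907, 0.028]
ft_force: [0.6, -0.3, 0.5]
grip_width: 0.005
grip_force: 0.0
```

Emit:
{"name": "move_arm", "arguments": {
  "increments": "4 -32 -3 -0.05 -0.84 1.03 255;4 -32 -3 -0.05 -0.84 1.03 255;4 -32 -3 -0.05 -0.84 1.03 255;4 -32 -3 -0.05 -0.84 1.03 255;4 -32 -3 -0.05 -0.84 1.03 255;4 -32 -3 -0.05 -0.84 1.03 255;4 -32 -3 -0.05 -0.84 1.03 255;4 -32 -3 -0.05 -0.84 1.03 255"
}}

```text
time: 3.2
position: [0.5136, -0.0725, 0.2149]
tool_rot: [-0.223, 2.782, 0.039]
ft_force: [1.7, 0.8, -0.2]
grip_width: 0.006
grip_force: 0.0
```

```bash
python3 - <<'E'
from plan import *
go((.5277,-.0704,.1585),3.30,.04)
im=ctrl.get_image('wrist');save(im,'wrist1.png')
E
```

```text
a [-0.3386 -0.0541  0.9394] shift mm [  0.6  -0.1 -18.8] turn deg [-0.    0.09 -0.08] F [ 1.7  0.8 -0.2] Fax -0.84 t 3.2 w 0.006 pos [ 0.5136 -0.0725  0.2149] along mm 57.9
```

View pics/wrist1.png

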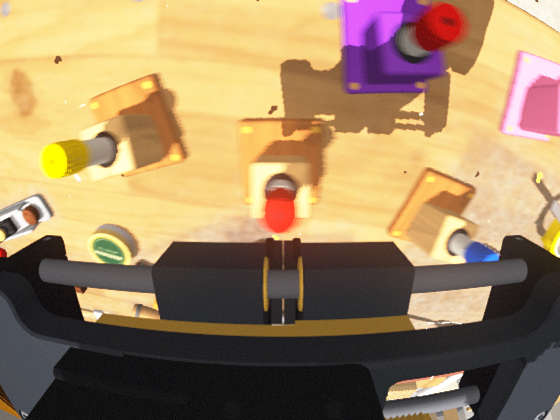

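The wrist view shows the shut fingertips (283,270) in line with the real red cap at (280,210). The plate edges are square to the tool, so the yaw is right.

Emit:
{"name": "move_arm", "arguments": {
  "increments": "2 0 -9 0 0 0 255;2 0.5 -9 0 0 0 255;2 0 -9 0 0 0 255;2 0.5 -9 0 0 0 255;1.5 0 -6 0 0 0 255;1 0.5 -4 0 0 0 255;0.7 0 -2 0 0 0 255;0.2 0 -1 0 0 0 255"
}}

```text
time: 3.92
position: [0.5251, -0.0688, 0.1652]
tool_rot: [-0.223, 2.784, 0.039]
ft_force: [0.3, -0.2, -0.4]
grip_width: 0.006
grip_force: 0.0
```

```bash
python3 - <<'E'
from plan import *
go((.5277,-.0704,.1585),3.30,.0)
im=ctrl.get_image('scene');print(cap([im,ctrl.get_image('top')],np.array((.5277,-.0704,.1585)),0).round(4))
E
```

```text
a [-0.3386 -0.0541  0.9394] shift mm [ 2.6 -1.6 -6.7] turn deg [ 0.03 -0.05 -0.08] F [ 0.3 -0.2 -0.4] Fax -0.49 t 3.92 w 0.006 pos [ 0.5251 -0.0688  0.1652] along mm 7.0
pts [130, 44]
top [ 0.527  -0.0691  0.1595] yaw 3.146 rms 0.0027 len [-0.01   0.033]
[ 0.527  -0.0691  0.1595  3.1458]
```

Emit:
{"name": "move_arm", "arguments": {
  "increments": "0.5 0 -1.4 0 0 0 255;0.5 0 -1.4 0 0 0 255;0.5 0.1 -1.4 0 0 0 255;0.5 0 -1.4 0 0 0 255;0.5 0.1 -1.4 0 0 0 255;0.5 0 -1.4 0 0 0 255;0.5 0.1 -1.4 0 0 0 255;0.5 0 -1.4 0 0 0 255"
}}

```text
time: 4.68
position: [0.5292, -0.0689, 0.1544]
tool_rot: [-0.222, 2.784, 0.039]
ft_force: [-1.2, -0.2, 1.3]
grip_width: 0.005
grip_force: 0.6
```

Emit:
{"name": "move_arm", "arguments": {
  "increments": "0.25 0 -0.7 0 0 0 255;0.25 0 -0.7 0 0 0 255;0.25 0.1 -0.7 0 0 0 255;0.25 0 -0.7 0 0 0 255;0.25 0.1 -0.7 0 0 0 255;0.25 0 -0.7 0 0 0 255;0.25 0.1 -0.7 0 0 0 255;0.25 0 -0.7 0 0 0 255"
}}

```text
time: 5.35
position: [0.5311, -0.0686, 0.1488]
tool_rot: [-0.222, 2.784, 0.039]
ft_force: [-0.3, 0.1, 1.1]
grip_width: 0.002
grip_force: 0.6
```

Emit:
{"name": "move_arm", "arguments": {
  "increments": "0.25 0 -0.7 0 0 0 255;0.25 0 -0.7 0 0 0 255;0.25 0.1 -0.7 0 0 0 255;0.25 0 -0.7 0 0 0 255;0.25 0.1 -0.7 0 0 0 255;0.25 0 -0.7 0 0 0 255;0.25 0.1 -0.7 0 0 0 255;0.25 0 -0.7 0 0 0 255"
}}

```text
time: 6.02
position: [0.5337, -0.0685, 0.1442]
tool_rot: [-0.222, 2.782, 0.039]
ft_force: [-4.1, -0.2, 9.8]
grip_width: 0.005
grip_force: 5.2
```

Emit:
{"name": "move_arm", "arguments": {
  "increments": "0.1 0 -0.3 0 0 0 255;0.1 0 -0.3 0 0 0 255;0.1 0 -0.3 0 0 0 255;0.1 0 -0.3 0 0 0 255;0.1 0 -0.3 0 0 0 255;0.1 0 -0.3 0 0 0 255;0.1 0 -0.3 0 0 0 255;0.1 0 -0.3 0 0 0 255"
}}

```text
time: 6.68
position: [0.5341, -0.0683, 0.1411]
tool_rot: [-0.222, 2.783, 0.039]
ft_force: [-1.2, 1.4, 3.3]
grip_width: 0.006
grip_force: 1.8
```

Emit:
{"name": "move_arm", "arguments": {
  "increments": "0.2 0 -0.5 0 0 0 255;0.2 0 -0.5 0 0 0 255;0.2 0 -0.5 0 0 0 255;0.2 0 -0.5 0 0 0 255;0.2 0.1 -0.5 0 0 0 255;0.2 0 -0.5 0 0 0 255;0.2 0 -0.5 0 0 0 255;0.2 0 -0.5 0 0 0 255"
}}

```text
time: 7.35
position: [0.5354, -0.0682, 0.1366]
tool_rot: [-0.222, 2.784, 0.039]
ft_force: [0.8, 0.2, -0.4]
grip_width: 0.006
grip_force: 0.0
```

Emit:
{"name": "move_arm", "arguments": {
  "increments": "0.3 0 -0.7 0 0 0 255;0.3 0 -0.7 0 0 0 255;0.3 0 -0.7 0 0 0 255;0.3 0 -0.7 0 0 0 255;0.3 0.1 -0.7 0 0 0 255;0.3 0 -0.7 0 0 0 255;0.3 0 -0.7 0 0 0 255;0.3 0 -0.7 0 0 0 255"
}}

```text
time: 8.02
position: [0.5383, -0.0682, 0.1318]
tool_rot: [-0.222, 2.783, 0.039]
ft_force: [-4.2, 0.0, 8.0]
grip_width: 0.001
grip_force: 4.0
```

Emit:
{"name": "move_arm", "arguments": {
  "increments": "0.15 0 -0.4 0 0 0 255;0.15 0 -0.4 0 0 0 255;0.15 0 -0.4 0 0 0 255;0 0 0 0 0 0 255;0 0 0 0 0 0 255;0 0 0 0 0 0 255;0 0 0 0 0 0 255;0 0 0 0 0 0 255"
}}

```text
time: 8.68
position: [0.5389, -0.0683, 0.1312]
tool_rot: [-0.221, 2.782, 0.039]
ft_force: [-5.5, -0.0, 9.6]
grip_width: 0.003
grip_force: 5.2
```

Emit:
{"name": "move_arm", "arguments": {
  "increments": "-1 0 3 0 0 0 255;-2 -0.3 5.6 0 0 0 255;-4 -0.5 11 0 0 0 255;-4 -0.5 11 0 0 0 255;-4 -0.5 11 0 0 0 255;-4 -0.5 11 0 0 0 200;-4 0 11 0 0 0 150;-4 0 11 0 0 0 100"
}}

```text
time: 9.35
position: [0.5108, -0.0704, 0.2051]
tool_rot: [-0.222, 2.784, 0.039]
ft_force: [0.1, 0.2, -0.9]
grip_width: 0.152
grip_force: 0.0
```

```bash
python3 - <<'E'
from plan import *
go((.5665,.1568,.1458),2.97,.06)
ims=[ctrl.get_image('scene'),ctrl.get_image('top')]
cap(ims,np.array((.538,-.0685,.131)),0)
cap(ims,np.array((.5665,.1568,.1458)),112)
f=ims[0]['frame'][180:320,200:380];cv2.imwrite('pics/s2.png',cv2.resize(f[...,::-1],None,fx=4,fy=4,interpolation=cv2.INTER_CUBIC))
E
```

```text
a [-0.3379  0.0586  0.9394] shift mm [ 35.4 230.7  -2.9] turn deg [ 1.000e-02 -2.000e-02 -1.895e+01] F [ 0.1  0.2 -0.9] Fax -0.88 t 9.35 w 0.152 pos [ 0.5108 -0.0704  0.2051] along mm 61.2
pts [160, 108]
top [ 0.5359 -0.0688  0.1348] yaw 3.338 rms 0.0018 len [-0.004  0.034]
pts [69, 106]
top [0.5658 0.1555 0.1462] yaw 3.32 rms 0.0021 len [-0.003  0.031]
```

View pics/s2.png

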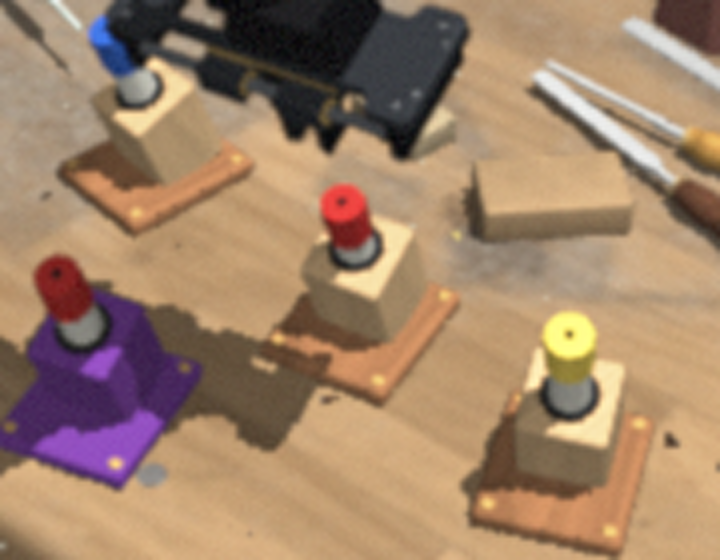

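The picture shows the red cap low on its tube at (345,205) with no orange band, so it is shut. Blue at (115,45) is still shut. Now I move to blue.

Emit:
{"name": "move_arm", "arguments": {
  "increments": "4.4 29 1 0 0 -2.37 0;4.4 29 1 0 0 -2.37 0;4.4 29 0 0 0 -2.37 0;4.4 29 0 0 0 -2.37 0;4.4 29 0 0 0 -2.37 0;4.4 29 -1 0 0 -2.37 0;4.4 29 -2 0 0 -2.37 0;4.4 28 -2 0 0 -2.37 0"
}}

```text
time: 10.12
position: [0.5462, 0.1621, 0.2004]
tool_rot: [0.242, 2.783, -0.043]
ft_force: [0.2, -0.0, 0.3]
grip_width: 0.855
grip_force: 0.0
```

```bash
python3 - <<'E'
from plan import *
go((.566,.1565,.146),2.97,-.032)
im=ctrl.get_image('wrist');save(im,'wrist2.png')
E
```

```text
a [-0.3379  0.0586  0.9394] shift mm [ 30.6  -7.5 -84.5] turn deg [ 0.02 -0.06  0.1 ] F [ 0.2 -0.   0.3] Fax 0.25 t 10.12 w 0.855 pos [0.5462 0.1621 0.2004] along mm 58.1
```

View pics/wrist2.png

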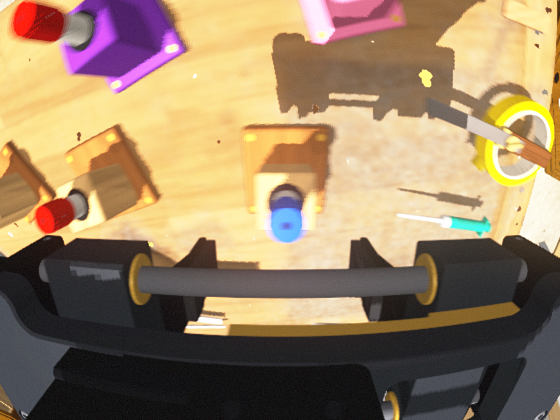

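Blue cap (287,215) is centred between the open fingers, and its plate is square to the tool. I descend along the axis.

Emit:
{"name": "move_arm", "arguments": {
  "increments": "4.5 -1 -13 0 0 0 0;4.5 -1 -13 0 0 0 0;4.5 -1 -13 0 0 0 0;4.5 -1 -13 0 0 0 0;4.5 -1 -12 0 0 0 0;4 -1 -10 0 0 0 0;3 -1 -7 0 0 0 0;1 -0.5 -3.5 0 0 0 0"
}}

```text
time: 10.83
position: [0.5767, 0.1524, 0.1154]
tool_rot: [0.24, 2.784, -0.044]
ft_force: [0.5, -0.4, -0.0]
grip_width: 0.997
grip_force: 0.0
```

Emit:
{"name": "move_arm", "arguments": {
  "increments": "0 0 0 0 0 0 100;0 0 0 0 0 0 200;0 0 0 0 0 0 255;0 0 0 0 0 0 255;0 0 0 0 0 0 255;0 0 0 0 0 0 255;0 0 0 0 0 0 255;0 0 0 0 0 0 255",
  "grip_force": 35
}}

```text
time: 11.5
position: [0.5771, 0.1532, 0.1173]
tool_rot: [0.239, 2.782, -0.042]
ft_force: [-0.2, 0.2, 0.6]
grip_width: 0.48
grip_force: 0.0
```

Emit:
{"name": "move_arm", "arguments": {
  "increments": "0 0 0 0 0 0 255;0 0 0 0 0 0 255;0 0 0 0 0 0 255;0 0 0 0 0 0 255;0 0 0 0 0 0 255;0 0 0 0 0 0 255;0 0 0 0 0 0 255;0 0 0 0 0 0 255"
}}

```text
time: 12.17
position: [0.5772, 0.154, 0.1174]
tool_rot: [0.239, 2.782, -0.041]
ft_force: [-0.9, 5.0, 0.0]
grip_width: 0.314
grip_force: 35.0
```

Emit:
{"name": "move_arm", "arguments": {
  "increments": "0 0.5 0 0 0 0 255;-0.5 0.5 1.4 0 0 0 255;-0.5 0.1 1.4 0 0 0 255;-0.5 0.1 1.4 0 0 0 255;-0.5 0.1 1.4 0 0 0 255;-0.5 0.1 1.4 0 0 0 255;-0.5 0.1 1.4 0 0 0 255;-0.5 0.1 1.4 0 0 0 255"
}}

```text
time: 12.83
position: [0.5734, 0.1545, 0.1263]
tool_rot: [0.24, 2.783, -0.043]
ft_force: [2.5, 3.8, -3.6]
grip_width: 0.312
grip_force: 35.0
```

Emit:
{"name": "move_arm", "arguments": {
  "increments": "-0.4 0 1 0 0 0 255;-0.4 0.1 1 0 0 0 255;-0.4 0.1 1 0 0 0 255;-0.3 0 1 0 0 0 255;-0.3 0.1 1 0 0 0 255;-0.4 0 1 0 0 0 255;-0.3 0.1 1 0 0 0 255;-0.4 0.1 1 0 0 0 255"
}}

```text
time: 13.5
position: [0.5705, 0.1549, 0.1342]
tool_rot: [0.24, 2.783, -0.043]
ft_force: [4.0, 3.8, -4.4]
grip_width: 0.311
grip_force: 35.0
```

Emit:
{"name": "move_arm", "arguments": {
  "increments": "-0.4 0 1 0 0 0 255;-0.4 0.1 1 0 0 0 255;-0.4 0.1 1 0 0 0 255;-0.3 0 1 0 0 0 255;-0.3 0.1 1 0 0 0 255;-0.4 0 1 0 0 0 255;-0.3 0.1 1 0 0 0 255;-0.4 0.1 1 0 0 0 255"
}}

```text
time: 14.17
position: [0.5676, 0.1553, 0.1421]
tool_rot: [0.24, 2.783, -0.043]
ft_force: [3.0, 3.7, -2.1]
grip_width: 0.309
grip_force: 35.0
```

```bash
python3 - <<'E'
from plan import *
go((.566,.1565,.146),2.97,-.032)
im=ctrl.get_image('scene')
f=im['frame'][170:245,190:290];cv2.imwrite('pics/s3.png',cv2.resize(f[...,::-1],None,fx=6,fy=6,interpolation=cv2.INTER_CUBIC))
E
```

```text
a [-0.3379  0.0586  0.9394] shift mm [  9.2  -0.7 -26.2] turn deg [ 0.03 -0.05  0.03] F [ 3.   3.7 -2.1] Fax -2.76 t 14.17 w 0.309 pos [0.5676 0.1553 0.1421] along mm -4.2
```

View pics/s3.png

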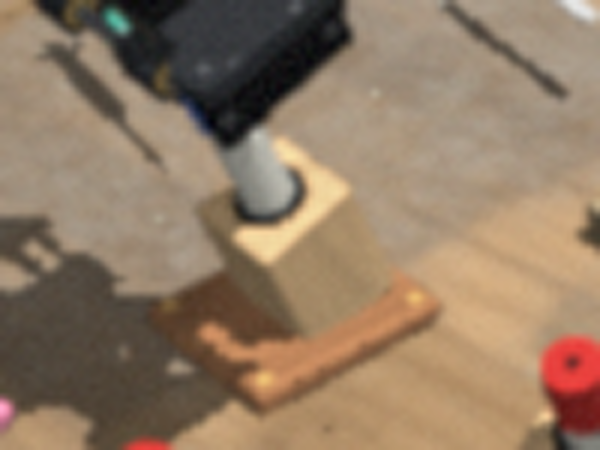

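The white tube at (265,175) has risen. The cap is hidden by the fingers, so I keep pulling.

Emit:
{"name": "move_arm", "arguments": {
  "increments": "-0.4 0 1 0 0 0 255;-0.4 0.1 1 0 0 0 255;-0.4 0.1 1 0 0 0 255;-0.3 0 1 0 0 0 255;-0.3 0.1 1 0 0 0 255;-0.4 0 1 0 0 0 255;-0.3 0.1 1 0 0 0 255;-0.4 0.1 1 0 0 0 255"
}}

```text
time: 14.88
position: [0.5641, 0.1555, 0.1491]
tool_rot: [0.24, 2.785, -0.044]
ft_force: [8.7, 3.6, -17.6]
grip_width: 0.309
grip_force: 35.0
```

Emit:
{"name": "move_arm", "arguments": {
  "increments": "0 0 0 0 0 0 255;0 0 0 0 0 0 255;0 0 0 0 0 0 0;0 0 0 0 0 0 0;0 0 0 0 0 0 0;0 0 0 0 0 0 0;0 0 0 0 0 0 0;0 0 0 0 0 0 0"
}}

```text
time: 15.55
position: [0.5648, 0.1556, 0.1512]
tool_rot: [0.24, 2.782, -0.043]
ft_force: [0.0, 0.1, -0.5]
grip_width: 0.678
grip_force: 0.0
```

Emit:
{"name": "move_arm", "arguments": {
  "increments": "0 0 0 0 0 0 0;-3 0.5 8 0 0 0 0;-4 0.5 11 0 0 0 0;-5 0.8 14 0 0 0 0;-5 0.8 14 0 0 0 0;-5 0.8 14 0 0 0 0;-5 0.8 14 0 0 0 0;-5 0.8 14 0 0 0 0"
}}

```text
time: 16.22
position: [0.5324, 0.1614, 0.2421]
tool_rot: [0.239, 2.781, -0.041]
ft_force: [-0.9, -0.3, -0.2]
grip_width: 0.999
grip_force: 0.0
```

```bash
python3 - <<'E'
from plan import *
go((.566,.1565,.146),2.97,.04)
im=ctrl.get_image('scene')
f=im['frame'][160:245,190:303];cv2.imwrite('pics/s4.png',cv2.resize(f[...,::-1],None,fx=6,fy=6,interpolation=cv2.INTER_CUBIC))
cap([im,ctrl.get_image('top')],np.array((.555,.158,.177)),112)
E
```

```text
a [-0.3379  0.0586  0.9394] shift mm [ 20.1  -2.6 -58.5] turn deg [-0.04  0.06 -0.  ] F [-0.9 -0.3 -0.2] Fax 0.08 t 16.22 w 0.999 pos [0.5324 0.1614 0.2421] along mm 101.9
pts [129, 107]
top [0.5556 0.1591 0.1775] yaw 2.989 rms 0.002 len [-0.003  0.03 ]
```

View pics/s4.png

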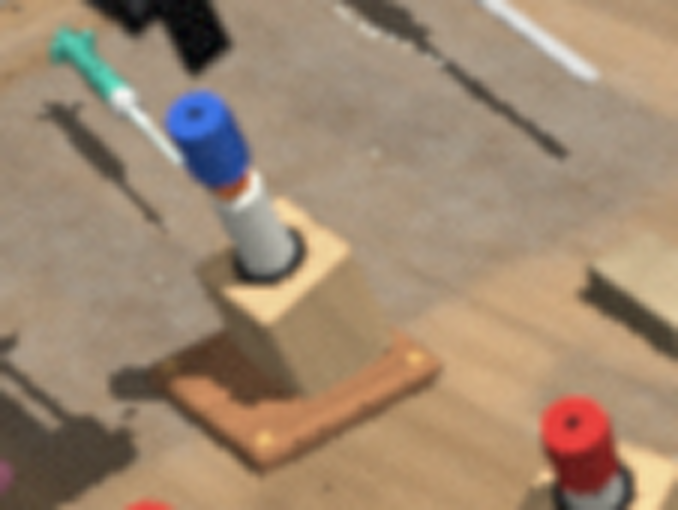

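Blue's orange band shows at (235,187), its top rose 33 mm without slipping, and red is shut with no band. The gripper is clear of everything.

```bash
python3 -c "from bench import ctrl;print(ctrl.close_job())"
```

```text
the job is handed in; nothing more can be done
None
```

The job is handed in at about 16 s of the 40 s: the red cap is shut (highest reading about 11 N) and the blue cap is open with its orange band showing; yellow and the bystanders were not touched. The hand-in returned no verdict.

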